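# Cap press: draw the safety bolt, then press the handle down

### The arm

A 6-joint arm with a two-finger parallel gripper is mounted at the origin on a cart in front of the work surface, level with it; the furniture and walls round the work are solid. World frame = base frame: x ahead of the robot, y to its left, z up, the work surface at z = 0. Lengths are in m, angles in rad, forces in N, time in s.
With the tool pointing down it reaches from about 0.35 to 0.975 m from the base axis. Payload 17.4 kg.
Tool frame: the origin (TCP) lies between the finger pads; the fingertips stand 14 mm ahead of it and the grasp point (between the pads) lies 5 mm behind it; y points along the fingers, x is the direction in which the jaws open and shut, and the axes are right-handed (so a half turn about y gives the same grasp; the last joint's range is limited). The gripper opens to 85 mm and grips with 20 to 120 N. Pads are 22 mm wide; open, the fingers measure 114 mm over their backs; the gripper's body (76 mm by 85 mm) begins 54 mm behind the grasp point. The pads swing forward as they close: fully open they stand 13 mm farther back than shut.
Start: joints at [-1.218, 0.116, 1.442, -0, 1.584, -0.038], TCP at [0.257, -0.624, 0.245] pointing down, gripper open.
Joint ranges: [-2.83, 2.83], [-0.83, 2.19], [0.07, 2.5], [-1.14, 4.28], [0.01, 3], [-2.97, 2.97]. Speed limits (rad/s): [1.89, 1.89, 2.22, 3.14, 3.14, 3.14].

### API

Orientations are given as a unit quaternion [x, y, z, w].
In Python, from cell import arm gives the robot as it stands. The module is installed in compiled form; this text tells all that it offers.
- The arm moves only by the tool send_rows, never from a script. Its argument "increments" is a list that holds one entry, the list of rows, each a list of 7 numbers: the shift along the tool's x, y, z in mm, then the turn, a rotation vector about the tool's x, y, z in degrees, then the opening, from 0 (shut) to 1 (fully open). In form: [[[tx, ty, tz, wx, wy, wz, gripper], ...]]. A call has 1 to 12 rows; each row shifts and turns the commanded pose from where the row before left it, along the tool's axes as they then stand; what a row does not reach is not made up. A row lasts 1/8 s, in which the tool goes at most 62.5 mm and 10.7 degrees, less where a joint would pass 70% of its speed; a pose out of reach is approached as far as the arm can. A call with a gripper value outside its range is refused whole. The fingers move at their own pace and stop on an object; "grip_force" is the grip in N (left out, the last holds). Time passes only in rows, so rows that do not move let the fingers close. It gives the time, the measured TCP pose, the force and the opening at its end, in the units of the state.
- arm.read_state(): the state, without advancing time (a new reading comes with each control period).
- arm.read_camera(name): name is "scene" or "side" or "wrist"; returns a dict with "image" (480x640x3 uint8, red, green, blue), "z_map" (480x640 float32, m along the optical axis (not along the pixel's ray), 0 where there is no reading), "vfov" (degrees; the focal length in pixels is half the picture's height over the tangent of half this angle, whatever the lens; pixels are square), "cx", "cy" (the principal point, pixels), "D" ([k1, k2, p1, p2, k3] as OpenCV has them; the pictures are not rectified), "world_from_camera" (4x4, takes a point from camera to world coordinates). Camera axes: x right, y up, looking along -z (the intrinsics and any distortion apply to the point x, -y, -z); pixel columns grow to the right and rows downward; lengths in m; the calibration is good to about 2 mm. A picture is of the moment at which its call begins.
- arm.sign_off(): hands the job in, once; it reports no verdict.
The state is a dict: "time_s": time; "joints": joint angles; "joint_velocities": joint speeds; "joint_efforts": joint torques, N m; "ee_pos": TCP position; "tool_rot": TCP orientation; "contact_force": force on the tool from outside, world axes, zero at the start; "moment": the same for the moment, N m; "opening": finger opening in m.
Only numpy, scipy, OpenCV 4.12 (cv2) and the standard library are available. Lean on these libraries where they do the work, as an engineer would, in place of code of your own. Each camera call takes 0.05 s, during which the arm holds its last target. There are 200 camera calls.

### The job

Press the cap onto the vial that stands in one of the two hand presses: draw that press's safety bolt fully out to the side by its upright knob, so that it no longer blocks the lever, and then push the lever's black pad fully down. Leave the bolt drawn and the lever down.

Things in the scene. Friction and masses are not known exactly. Their poses are not given: they have to be found in the camera images.
- press_knob (a point): Top centre of the bolt's upright steel knob (16 mm across, 186 mm above the table; grip its upper 25 mm) on the press that holds a vial; the other press is empty. Axes of the press at any bolt position: +x from pad to column, +y the way the bolt is drawn (free there), z up. Towards -y: bolt guide 18 to 44 mm away, top 30 mm below the knob's; lever's centre line 70 mm away (bolt in).
- press_catch (a joint): How far the safety bolt is drawn out along the press's +y, m: 0 fully in, under the lever; 0.035 at its stop, fully out. From about 0.020 it is clear of the lever. Friction about 1.5 N; it stays where it is left.
- press_pad (a point): Centre of the top face of the black pad (36 x 44 x 12 mm) on the front end of the steel lever, 125 mm from its pivot at the column. Up to 195 mm above the table when raised; fully down 136 mm, and about 18 mm further to the front (the press's -x). Its axes tilt with the lever, so take the press's axes from press_knob.
- press_handle (a joint): Lever angle, rad: 0 raised (0.5 above level), grows as it is pushed down, 0.5 at the stop (level, fully down). With the bolt in it is blocked at about 0.15. It takes about 3 to 4 N at the pad and stays where it is left.

How it is judged:
By the outcome, as a careful person would: the job done as asked, in the order asked, and still so for the second after the job is handed in, with the robot touching nothing.
It also fails if it takes over 43 s, if anything falls off the work surface, if the arm or the gripper's body presses on something with over 40 N, if the wrist force passes 120 N, or if a joint passes its speed limit or range.

## Working session

There is one attempt and no reset: what is moved stays moved. The work goes in short steps, Python scripts to look and compute and a tool call to move; the robot and the scene stay as the last step left them, time stands still between calls to the robot, and variables do not carry over. Pictures are saved under pics/ and viewed, about 8 in all and at most 12, crops included, and the job is handed in when it is done.

Besides the shell and the picture viewer there is one more tool, called after ">>>" in YAML: its name, and indented under it one key for each argument. send_rows: Moves the arm, as the interface text tells. Its arguments: {"type":"object","properties":{"increments":{"type":"array"},"grip_force":{"type":"number"}},"required":["increments"]}

```bash
mkdir -p pics
cat > h.py <<'E'
import numpy as np, cv2
from cell import arm
def cam(n):
    c=arm.read_camera(n); h=c["image"].shape[0]
    f=h/2/np.tan(np.radians(c["vfov"]/2)); c["K"]=np.array([[f,0,c["cx"]],[0,f,c["cy"]],[0,0,1]]); return c
def save(c,name): cv2.imwrite("pics/"+name,c["image"][:,:,::-1])
def pts(c,uv,z=None):
    """world points at pixels; by depth map, or on plane height z"""
    uv=np.asarray(uv,float).reshape(-1,2)
    n=cv2.undistortPoints(uv[:,None],c["K"],np.array(c["D"],float))[:,0]
    d=np.c_[n[:,0],-n[:,1],-np.ones(len(n))]; T=np.array(c["world_from_camera"])
    if z is None: s=c["z_map"][uv[:,1].astype(int),uv[:,0].astype(int)]
    else: s=(z-T[2,3])/(d@T[2,:3])
    return (d*s[:,None])@T[:3,:3].T+T[:3,3]
E
python3 - <<'E'
from h import *
a=cam("scene");b=cam("side")
for c,n in((a,"scene"),(b,"side")):
    save(c,n+"0.png"); print(n,np.round(c["world_from_camera"],3).tolist(),c["vfov"],c["D"])
print(arm.read_state())
E
```

```text
scene [[-0.822, 0.3, -0.484, 0.117], [-0.569, -0.397, 0.72, 0.581], [0.024, 0.867, 0.497, 0.663], [0.0, 0.0, 0.0, 1.0]] 50.83871242174911 [0.00092081 0.         0.         0.         0.        ]
side [[-0.896, 0.151, -0.417, 0.175], [-0.443, -0.296, 0.846, 0.665], [0.004, 0.943, 0.332, 0.488], [0.0, 0.0, 0.0, 1.0]] 56.14867867532327 [-0.11443417  0.          0.          0.          0.        ]
{'time_s': 0.1, 'joints': array([-1.21780025e+00,  1.16434146e-01,  1.44219829e+00, -1.19579886e-05,
        1.58398525e+00, -3.77907205e-02]), 'joint_velocities': array([-8.58659419e-04,  8.02416758e-05, -1.68763459e-03, -1.44917120e-03,
       -1.36868763e-03, -6.29884088e-04]), 'joint_efforts': array([-1.07427993e-03, -7.33671355e+01, -6.33786392e+01, -9.84650364e-05,
        5.28384437e-03, -1.40147299e-05]), 'ee_pos': array([ 0.25705999, -0.62397046,  0.2446387 ]), 'tool_rot': array([-0.58735237,  0.39370523, -0.39311366,  0.58777125]), 'contact_force': array([-0.1692597 , -0.56691533, -0.44976925]), 'moment': array([ 0.02607496, -0.01992281, -0.02787879]), 'opening': 0.08544234307912643}
```

View pics/scene0.png

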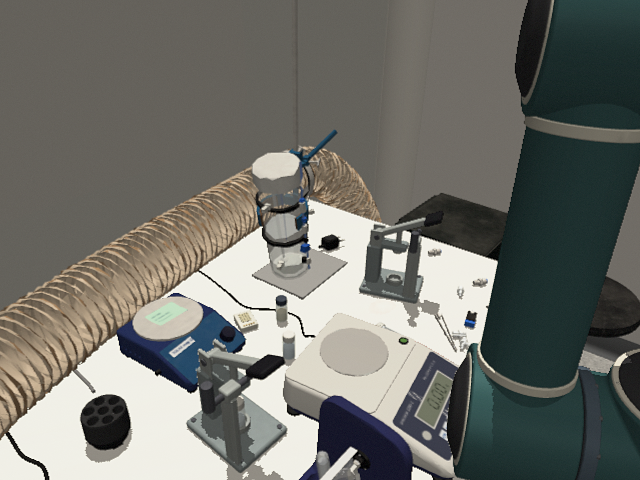

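View pics/side0.png

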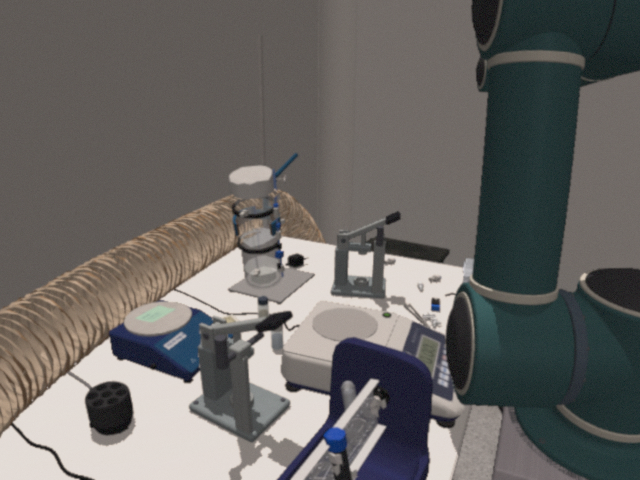

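Both views show two presses: the near one at about (235,410) and the far one at about (395,260) in the scene view. I need close crops to tell which one holds the vial.

Run:
```python
from h import *
a=cam("scene")
im=a["image"][:,:,::-1]
n=cv2.resize(im[330:470,180:300],None,fx=4,fy=4,interpolation=cv2.INTER_CUBIC)
f=cv2.resize(im[200:305,350:455],None,fx=4,fy=4,interpolation=cv2.INTER_CUBIC)
f=cv2.copyMakeBorder(f[:,:320],0,560-420,0,0,cv2.BORDER_CONSTANT)
f=cv2.resize(im[205:305,355:450],None,fx=3.3,fy=3.3,interpolation=cv2.INTER_CUBIC)
H=n.shape[0]; f=cv2.copyMakeBorder(f,0,H-f.shape[0],0,0,cv2.BORDER_CONSTANT)
o=np.hstack([n,f]); print(o.shape); cv2.imwrite("pics/crops.png",o[:, :800])
for uv in [(206,383),(265,366),(235,375),(242,420),(415,238),(433,217),(375,230),(394,235),(395,278),(190,430),(240,465),(285,430)]:
    print(uv,np.round(pts(a,[uv])[0],3))
```

```text
(560, 794, 3)
(206, 383) [0.493 0.284 0.185]
(265, 366) [0.448 0.222 0.191]
(235, 375) [0.518 0.211 0.125]
(242, 420) [0.512 0.211 0.034]
(415, 238) [ 0.45  -0.223  0.176]
(433, 217) [ 0.448 -0.299  0.191]
(375, 230) [ 0.557 -0.259  0.142]
(394, 235) [ 0.623 -0.495 -0.   ]
(395, 278) [ 0.517 -0.298  0.014]
(190, 430) [ 0.587  0.252 -0.002]
(240, 465) [0.472 0.259 0.014]
(285, 430) [0.459 0.172 0.011]
```

View pics/crops.png

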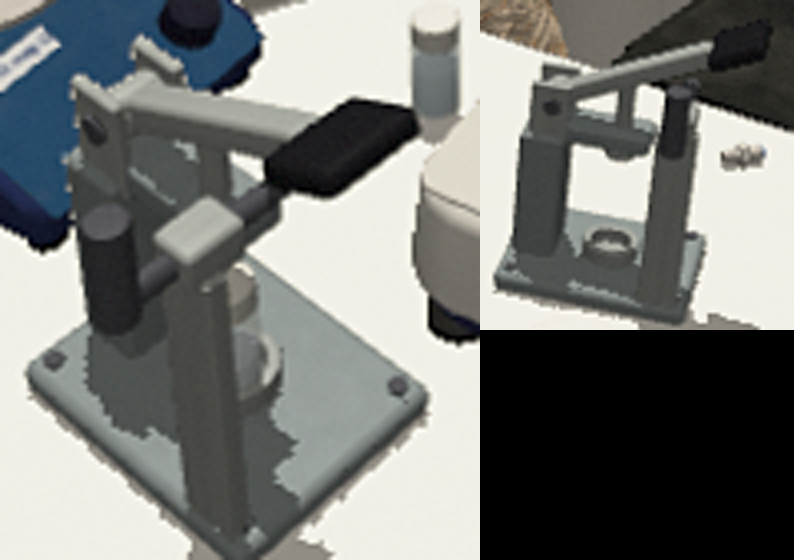

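The near press at (0.5, 0.22) holds the vial: it stands in the ring under the ram, and the far press's ring is empty. The knob top is at scene (207,384) and the depth there gives z=0.185, against 0.186 given. The pad is at (266,366). Next I'll measure the press axes and the obstacles.

Run:
```python
from h import *
for n in("scene","side"):
    a=cam(n); V,U=np.mgrid[0:480,0:640]; uv=np.c_[U.ravel(),V.ravel()]
    P=pts(a,uv); g=a["image"].reshape(-1,3).astype(int).max(1); v=a["z_map"].ravel()>0
    m=v&(P[:,0]>.40)&(P[:,0]<.65)&(P[:,1]>.14)&(P[:,1]<.34)
    blk=m&(g<45)&(P[:,2]>.165)&(P[:,2]<.21)&(P[:,0]<.49)&(P[:,1]<.26)
    q=P[blk]; print(n,"pad",len(q),q.mean(0).round(4),q.min(0).round(3),q.max(0).round(3),cv2.minAreaRect(q[:,:2].astype(np.float32)*1000))
    k=m&(P[:,2]>.181)&(P[:,2]<.191)&(P[:,1]>.262); q=P[k]; print("knob",len(q),q.mean(0).round(4),q.min(0).round(3),q.max(0).round(3))
    l=m&(P[:,2]>.145)&(P[:,2]<.19)&(P[:,0]>.47)&(P[:,1]<.25)&(g>=60); q=P[l]
    if len(q)>5:
        o=cv2.fitLine(q[:,:2].astype(np.float32),cv2.DIST_HUBER,0,.001,.001).ravel(); print("lever",len(q),o.round(4),q[:,2].max())
    # base plate
    b=m&(P[:,2]>.005)&(P[:,2]<.02); q=P[b]; r=cv2.minAreaRect(q[:,:2].astype(np.float32)*1000); print("base",len(q),r)
    # obstacle heights on 0.1 grid
    if n=="scene":
        for x in np.arange(0,1.0,.1): print(round(x,1),[round(float(P[v&(abs(P[:,0]-x-.05)<.05)&(abs(P[:,1]-y-.05)<.05)][:,2].max(initial=-1)),2) for y in np.arange(-.8,.5,.1)])
```

```text
scene pad 556 [0.4511 0.2204 0.1872] [0.436 0.196 0.172] [0.477 0.239 0.194] ((456.65838623046875, 216.94332885742188), (42.34848403930664, 39.32170867919922), 85.2490005493164)
knob 116 [0.4891 0.2869 0.1843] [0.482 0.279 0.181] [0.498 0.294 0.186]
lever 596 [ 0.9746 -0.2241  0.5053  0.2171] 0.1803270188501232
base 3027 ((564.0230712890625, 230.75704956054688), (241.75611877441406, 136.1491241455078), 22.990951538085938)
0.0 [-0.27, -1.0, -1.0, -1.0, -1.0, -1.0, -1.0, 0.24, 0.24, 0.2, -1.0, -1.0, -1.0]
0.1 [-0.27, -1.0, -1.0, -1.0, -1.0, -1.0, -1.0, 0.21, 0.63, 0.32, -1.0, -1.0, -1.0]
0.2 [-1.0, -1.0, -1.0, -1.0, -1.0, 0.0, 0.01, 0.06, 0.63, 0.62, 0.18, -1.0, -1.0]
0.3 [-1.0, -1.0, 0.0, 0.01, 0.02, 0.02, 0.02, 0.09, 0.09, 0.18, 0.18, -1.0, -1.0]
0.4 [-1.0, -1.0, 0.0, 0.02, 0.2, 0.2, 0.02, 0.09, 0.09, 0.19, 0.19, -1.0, -1.0]
0.5 [-1.0, -1.0, 0.0, 0.01, 0.11, 0.17, 0.0, 0.08, 0.08, 0.15, 0.17, 0.0, -1.0]
0.6 [-1.0, -1.0, 0.0, 0.0, 0.01, 0.18, 0.31, 0.29, 0.06, 0.07, 0.06, 0.06, 0.01]
0.7 [-1.0, -1.0, 0.0, 0.0, 0.31, 0.58, 0.31, 0.29, 0.07, 0.08, 0.1, 0.13, 0.13]
0.8 [0.06, 0.09, 0.1, 0.11, 0.0, 0.13, 0.14, 0.15, 0.15, 0.16, 0.16, 0.16, 0.01]
0.9 [0.08, 0.14, 0.15, 0.16, 0.15, 0.15, 0.16, 0.16, 0.16, 0.16, 0.15, 0.15, -1.0]
side pad 346 [0.4502 0.2261 0.1882] [0.438 0.2   0.174] [0.472 0.24  0.195] ((454.1544189453125, 218.8959503173828), (40.32832336425781, 31.61258888244629), 83.07486724853516)
knob 100 [0.4898 0.2883 0.1849] [0.484 0.279 0.181] [0.499 0.294 0.187]
lever 593 [ 0.981  -0.1939  0.5021  0.2197] 0.18359556575356017
base 2677 ((554.6444091796875, 248.651611328125), (182.42648315429688, 190.60968017578125), 89.97677612304688)
```

>>> send_rows:
  increments:
    - [[0,-50,0,0,0,0,0.5],[0,-50,0,0,0,0,0.5],[-38,0,28,0,0,0,0.5],[-38,0,28,0,0,0,0.5],[-38,0,28,0,0,0,0.5],[-38,0,28,0,0,0,0.5],[-38,0,28,0,0,0,0.5],[-38,0,28,0,0,0,0.5],[-38,0,28,0,0,0,0.5],[-38,0,28,0,0,0,0.5],[-38,0,28,0,0,0,0.5],[-38,0,28,0,0,0,0.5]]

```text
time_s: 1.75
ee_pos: [0.3712, -0.1646, 0.3454]
tool_rot: [-0.587, 0.393, -0.394, 0.588]
contact_force: [0.9, 0.3, 0.1]
opening: 0.0425
```

>>> send_rows:
  increments:
    - [[-37,0,28,0,0,0,0.5],[-37,0,28,0,0,0,0.5],[-37,0,28,0,0,0,0.5],[-37,0,28,0,0,0,0.5],[-37,0,28,0,0,0,0.5],[-37,0,28,0,0,0,0.5],[-37,0,28,0,0,0,0.5],[-37,0,28,0,0,0,0.5],[-37,0,28,0,0,0,0.5],[-37,0,28,0,0,0,0.5]]

```text
time_s: 3.0
ee_pos: [0.4893, 0.2843, 0.3453]
tool_rot: [-0.588, 0.393, -0.393, 0.588]
contact_force: [-0.4, -0.5, 0.5]
opening: 0.0426
```

>>> send_rows:
  increments:
    - [[0,0,0,0,-8,0,0.5],[0,0,0,0,-8,0,0.5],[0,0,0,0,-8,0,0.5],[0,0,0,0,-8,0,0.5],[0,0,0,0,-8,0,0.5],[0,0,0,0,-8,0,0.5],[0,0,0,0,-8,0,0.5],[0,0,0,0,0,0,0.5]]

```text
time_s: 4.0
ee_pos: [0.4892, 0.2826, 0.3453]
tool_rot: [0.703, -0.072, 0.072, -0.703]
contact_force: [0.1, 0.1, -0.9]
opening: 0.0425
```

Run:
```python
from h import *
from scipy.spatial.transform import Rotation as R
a=cam("wrist"); save(a,"w1.png"); s=arm.read_state(); print(s["ee_pos"],R.from_quat(s["tool_rot"]).as_matrix().round(3).tolist(),s["joints"].round(2))
V,U=np.mgrid[0:480,0:640]; P=pts(a,np.c_[U.ravel(),V.ravel()]); v=a["z_map"].ravel()>0
g=a["image"].reshape(-1,3).astype(int).max(1)
k=v&(abs(P[:,2]-.185)<.006)&(np.hypot(P[:,0]-.49,P[:,1]-.287)<.025); q=P[k]
print("knob",k.sum(),q.mean(0),cv2.minEnclosingCircle(q[:,:2].astype(np.float32)*1000) if k.sum() else 0,U.ravel()[k].mean(),V.ravel()[k].mean())
b=v&(g<50)&(P[:,2]>.165)&(P[:,2]<.21)&(P[:,1]<.26)&(np.hypot(P[:,0]-.45,P[:,1]-.222)<.04);q=P[b]
if len(q): print("pad",len(q),q.mean(0),cv2.minAreaRect(q[:,:2].astype(np.float32)*1000))
```

```text
[0.48919312 0.28263946 0.34526463] [[0.979, -0.0, 0.204], [-0.204, -0.0, 0.979], [-0.0, -1.0, -0.0]] [ 0.48 -0.13  1.53 -0.    1.75  0.68]
knob 305 [0.48961137 0.28716113 0.18469178] ((489.4837341308594, 286.53851318359375), 7.873156547546387) 326.7016393442623 220.29180327868852
pad 1854 [0.45537009 0.21814099 0.18648391] ((462.80767822265625, 215.38836669921875), (44.00916290283203, 51.4377326965332), 84.15357208251953)
```

View pics/w1.png

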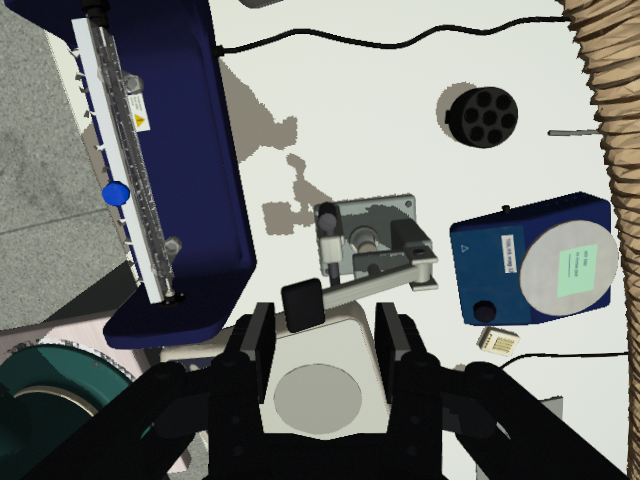

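The wrist view shows the knob at (328,212), the pad at (303,305), the column at (425,270) and the base plate's rear edge from (315,207) to (412,195). The knob position agrees with the scene camera to about 1 mm. The plate edge suggests a yaw nearer -5° than -12°, so I'll check that.

Run:
```python
from h import *
a=cam("wrist")
V,U=np.mgrid[0:480,0:640]; P=pts(a,np.c_[U.ravel(),V.ravel()]); v=a["z_map"].ravel()>0
# plate: far edge = per-column topmost plate pixel
w=P.reshape(480,640,3); e=[]
for u in range(345,405):
    col=w[180:230,u]; i=np.where((col[:,2]>.006)&(col[:,2]<.025))[0]
    if len(i): e.append(col[i[0],:2])
print("edge",cv2.fitLine(np.float32(e),cv2.DIST_HUBER,0,.001,.001).ravel(),len(e))
near=[w[v_,u] for u in (330,340,345,350) for v_ in (272,)]
# lever top: mid of lever per column
l=[]
for u in range(330,410,4):
    col=w[255:315,u]; i=np.where((col[:,2]>.13)&(col[:,2]<.2)&(col[:,1]<.25))[0]
    if len(i): l.append(np.r_[col[i[0]],col[i[-1]],len(i)]); 
l=np.array(l); print(l[::4].round(3))
print("lever mid",cv2.fitLine(np.float32((l[:,:2]+l[:,3:5])/2),cv2.DIST_HUBER,0,.001,.001).ravel())
# guide block top z~.156
g=v&(abs(P[:,2]-.156)<.006)&(np.hypot(P[:,0]-.49,P[:,1]-.255)<.03); print("guide",g.sum(),P[g].mean(0),cv2.minAreaRect(P[g][:,:2].astype(np.float32)*1000))
```

```text
edge [ 0.9935818  -0.11311603  0.5441271   0.2566197 ] 60
[[ 0.485  0.247  0.156  0.476  0.207  0.179 53.   ]
 [ 0.494  0.22   0.161  0.49   0.205  0.17  21.   ]
 [ 0.509  0.218  0.153  0.506  0.203  0.164 21.   ]
 [ 0.527  0.214  0.131  0.521  0.203  0.157 23.   ]
 [ 0.542  0.215  0.137  0.537  0.202  0.151 20.   ]]
lever mid [ 0.9961222  -0.08798054  0.52101976  0.20965877]
guide 739 [0.48612983 0.25114883 0.154558  ] ((485.7723693847656, 247.64166259765625), (43.885807037353516, 19.934507369995117), 84.44586181640625)
```

>>> send_rows:
  increments:
    - [[0,0,0,0,-6,0,0.5],[0,40,4,0,0,0,0.5],[0,40,0,0,0,0,0.5],[0,40,0,0,0,0,0.5],[0,24,0,0,0,0,0.5],[0,12,0,0,0,0,0.5],[0,11,0,0,0,0,0.5],[0,0,0,0,0,0,0.5]]

```text
time_s: 5.1
ee_pos: [0.4896, 0.2866, 0.1782]
tool_rot: [0.706, -0.035, 0.035, -0.706]
contact_force: [-0.5, -0.0, -0.1]
opening: 0.0424
```

>>> send_rows:
  increments:
    - [[0,0,0,0,0,0,0.15],[0,0,0,0,0,0,0.15],[0,0,0,0,0,0,0.1],[0,0,0,0,0,0,0.1],[0,0,0,0,0,0,0.1],[0,0,0,0,0,0,0.1]]
  grip_force: 30

```text
time_s: 5.85
ee_pos: [0.4913, 0.2866, 0.1796]
tool_rot: [-0.706, 0.033, -0.037, 0.707]
contact_force: [14.5, -0.8, -0.8]
opening: 0.0144
```

>>> send_rows:
  increments:
    - [[1.5,0,0,0,0,0,0.1],[0,0,6,0,0,0,0.1],[0,0,6,0,0,0,0.1],[0,0,6,0,0,0,0.1],[0,0,6,0,0,0,0.1],[0,0,6,0,0,0,0.1],[0,0,6,0,0,0,0.1],[0,0,0,0,0,0,0.1]]

```text
time_s: 6.85
ee_pos: [0.495, 0.3208, 0.179]
tool_rot: [0.708, -0.035, 0.035, -0.705]
contact_force: [-0.4, -16.9, 7.3]
opening: 0.0144
```

Run:
```python
from h import *
s=arm.read_state(); print(s["ee_pos"],s["contact_force"],s["opening"])
a=cam("scene"); b=cam("side")
im=np.hstack([cv2.resize(c["image"][300:470,160:300,::-1],None,fx=2.8,fy=2.8) for c in(a,b)]); cv2.imwrite("pics/d1.png",im)
```

```text
[0.49498709 0.32079305 0.17901156] [ -0.43896904 -16.89463114   7.32060909] 0.014422448728426514
```

View pics/d1.png

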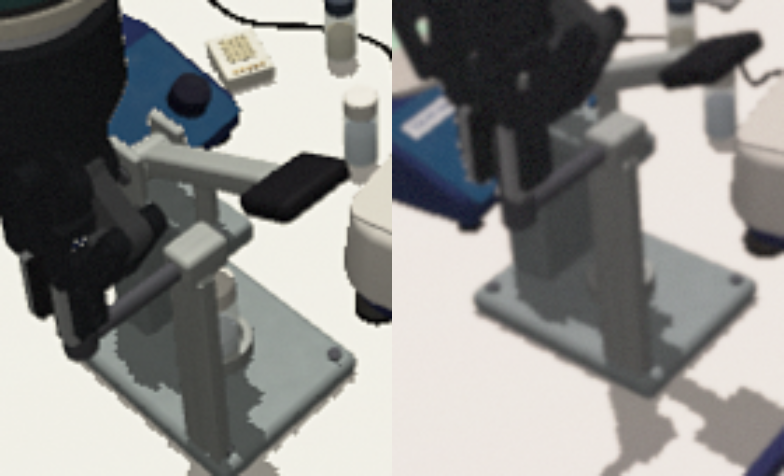

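The left crop shows the knob held at (85,340), the bolt extended from the guide at (195,250), and nothing left under the lever. TCP travel was 34 mm with 17 N against the stop, so the bolt is fully out. I'll relax slightly, open, rise, close and go above the pad.

>>> send_rows:
  increments:
    - [[0,0,-1.5,0,0,0,0.1],[0,0,0,0,0,0,0.4],[0,0,0,0,0,0,0.4],[0,0,0,0,0,0,0.4],[0,-15,0,0,0,0,0.4],[0,-35,0,0,0,0,0.4],[0,-35,0,0,0,0,0.4],[-11,0,-35,0,0,0,0],[-11,0,-35,0,0,0,0],[-11,0,-35,0,0,0,0],[0,0,0,0,0,0,0],[0,0,0,0,0,0,0]]

```text
time_s: 8.45
ee_pos: [0.4515, 0.2198, 0.2642]
tool_rot: [-0.706, 0.034, -0.035, 0.706]
contact_force: [0.4, -0.4, 0.4]
opening: 0.0002
```

Run:
```python
from h import *
s=arm.read_state(); print(s["ee_pos"],s["tool_rot"],s["contact_force"],s["opening"])
a=cam("scene"); 
V,U=np.mgrid[0:480,0:640]; P=pts(a,np.c_[U.ravel(),V.ravel()]); v=a["z_map"].ravel()>0
k=v&(abs(P[:,2]-.185)<.005)&(np.hypot(P[:,0]-.494,P[:,1]-.322)<.02); print("knob",k.sum(),P[k].mean(0))
cv2.imwrite("pics/p1.png",cv2.resize(a["image"][270:470,150:350,::-1],None,fx=2.8,fy=2.8))
```

```text
[0.45154338 0.21979287 0.2642192 ] [-0.70602823  0.03433854 -0.03501814  0.70648336] [ 0.3713032  -0.36511478  0.38393903] 0.00017125946560316428
knob 134 [0.49161119 0.31825553 0.18415499]
```

View pics/p1.png

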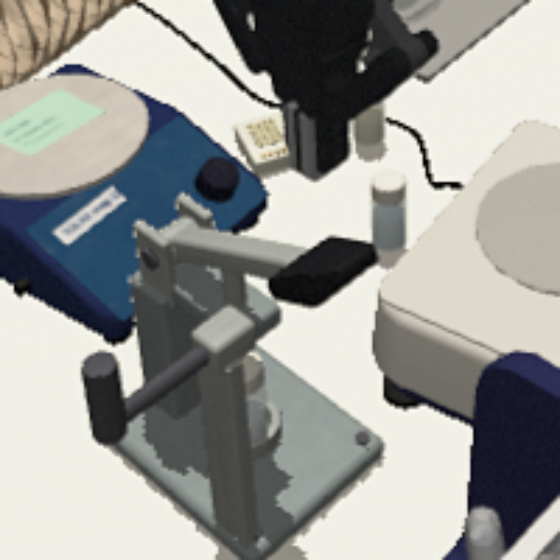

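The crop shows the knob standing free at (103,365). It measures about 31–32 mm of travel, so backing off 1.5 mm before release pushed the bolt slightly in. I'll push it to its stop with the closed fingers before pressing.

>>> send_rows:
  increments:
    - [[10,0,38,0,0,0,0],[21,0,38,0,0,0,0],[0,40,0,0,0,0,0],[0,35,0,0,0,0,0],[0,11,0,0,0,0,0],[0,0,0,0,0,0,0],[0,0,4,0,0,0,0],[0,0,4,0,0,0,0],[0,0,2,0,0,0,0],[0,0,0,0,0,0,0]]

```text
time_s: 9.75
ee_pos: [0.491, 0.2995, 0.179]
tool_rot: [0.708, -0.035, 0.035, -0.704]
contact_force: [-6.4, -31.2, 12.7]
opening: 0.0002
```

>>> send_rows:
  increments:
    - [[0,0,-5,0,0,0,0],[0,0,-5,0,0,0,0],[0,-35,0,0,0,0,0],[0,-45,0,0,0,0,0],[-17,0,-38,0,0,0,0],[-15,0,-38,0,0,0,0],[0,0,0,0,0,0,0]]

```text
time_s: 10.62
ee_pos: [0.4498, 0.2184, 0.2583]
tool_rot: [-0.706, 0.034, -0.036, 0.707]
contact_force: [-0.3, -0.1, 0.3]
opening: 0.0001
```

Run:
```python
from h import *
s=arm.read_state(); print(s["ee_pos"],s["contact_force"])
for n in("scene","side"):
    a=cam(n); V,U=np.mgrid[0:480,0:640]; P=pts(a,np.c_[U.ravel(),V.ravel()]); v=a["z_map"].ravel()>0
    k=v&(P[:,2]>.181)&(P[:,2]<.191)&(np.hypot(P[:,0]-.494,P[:,1]-.322)<.02); print("knob",k.sum(),P[k].mean(0),P[k].min(0),P[k].max(0))
```

```text
[0.44975876 0.21839288 0.25828904] [-0.29754877 -0.10068523  0.25701976]
knob 126 [0.49169303 0.31824744 0.18440018] [0.4845761  0.30958132 0.1810477 ] [0.50092707 0.32544502 0.18805201]
knob 116 [0.49226386 0.31910932 0.18519469] [0.48590764 0.30987092 0.18113745] [0.50200247 0.32548337 0.18768821]
```

The knob did not move with 31 N against it, so the bolt is at its stop. The two views put the knob 31 mm out, so it may have started slightly drawn. Now the press.

>>> send_rows:
  increments:
    - [[1,40,1,0,0,0,0],[0,8,0,0,0,0,0],[-3,8,0,0,0,0,0],[-3,8,0,0,0,0,0],[-2.5,8,0,0,0,0,0],[-2.5,8,0,0,0,0,0],[-2,8,0,0,0,0,0],[-1.5,8,0,0,0,0,0],[-1,6,0,0,0,0,0],[0,4,0,0,0,0,0],[0,2,0,0,0,0,0],[0,0,0,0,0,0,0]]

```text
time_s: 12.22
ee_pos: [0.4359, 0.222, 0.1499]
tool_rot: [0.706, -0.035, 0.034, -0.706]
contact_force: [-5.1, -2.6, 7.5]
opening: 0.0001
```

>>> send_rows:
  increments:
    - [[0,1.5,0,0,0,0,0],[0,1,0,0,0,0,0],[0,0,0,0,0,0,0]]

```text
time_s: 12.6
ee_pos: [0.4361, 0.2222, 0.1494]
tool_rot: [-0.706, 0.034, -0.035, 0.706]
contact_force: [-14.5, -6.4, 29.0]
opening: -0.0006
```

It's at the stop: 2.5 mm more command moved it only 0.5 mm, and the force rose to 29 N. I'll retract and check.

>>> send_rows:
  increments:
    - [[0,-3,0,0,0,0,0],[0,-10,0,0,0,0,0],[0,-40,0,0,0,0,0],[0,-50,0,0,0,0,0],[0,-40,0,0,0,0,0],[0,0,-40,0,0,0,0],[0,0,-40,0,0,0,0],[0,0,0,0,0,0,0]]

```text
time_s: 13.6
ee_pos: [0.4281, 0.1408, 0.2905]
tool_rot: [0.706, -0.035, 0.036, -0.706]
contact_force: [0.9, 0.9, -0.3]
opening: 0.0002
```

Run:
```python
from h import *
s=arm.read_state(); print(s["time_s"],s["ee_pos"],s["contact_force"])
o=[]
for n in("scene","side"):
    a=cam(n); V,U=np.mgrid[0:480,0:640]; P=pts(a,np.c_[U.ravel(),V.ravel()]); v=a["z_map"].ravel()>0
    g=a["image"].reshape(-1,3).astype(int).max(1)
    k=v&(P[:,2]>.181)&(P[:,2]<.191)&(np.hypot(P[:,0]-.494,P[:,1]-.322)<.02); print("knob",k.sum(),P[k].mean(0))
    b=v&(g<45)&(P[:,2]>.1)&(P[:,2]<.2)&(np.hypot(P[:,0]-.436,P[:,1]-.222)<.035); q=P[b]; print("pad",len(q),q.mean(0),np.percentile(q[:,2],[5,50,95]))
    o.append(cv2.resize(a["image"][300:470,160:300,::-1],None,fx=2.8,fy=2.8))
cv2.imwrite("pics/e1.png",np.hstack(o))
```

```text
13.6 [0.42811045 0.14077416 0.29045533] [ 0.92008677  0.93931309 -0.32095251]
knob 124 [0.49174804 0.31814295 0.18450181]
pad 695 [0.44123966 0.22016023 0.13402991] [0.12979968 0.13449473 0.13622405]
knob 119 [0.49237979 0.31911232 0.18515802]
pad 514 [0.44135293 0.22277557 0.13459242] [0.13018527 0.1352984  0.1368227 ]
```

View pics/e1.png

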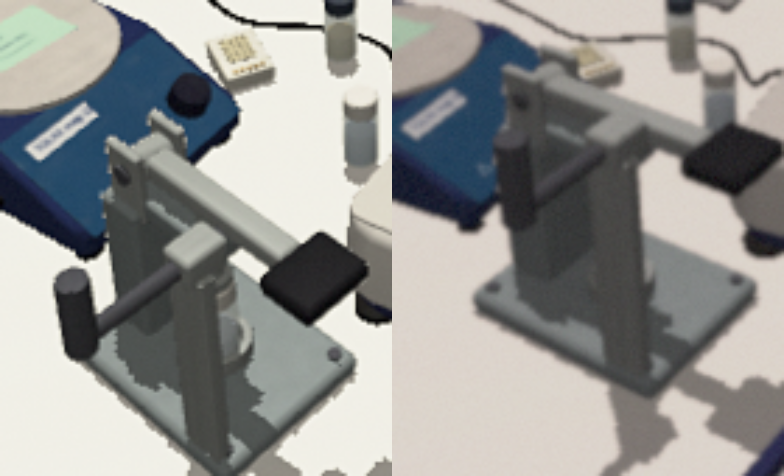

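The lever is level, with the pad at left crop (315,275) and z about 0.136. The bolt is still out, with the knob at (75,310), and the gripper is clear.

```bash
python3 -c "
from cell import arm
print(arm.sign_off())"
```

```text
the job is handed in; nothing more can be done
None
```

The cap is pressed: I drew the safety bolt on the press that holds the vial, the one nearer the scene camera, then pushed its lever fully down. I handed the job in at about 13.7 s, well inside the 43 s.

- **Bolt:** I pulled it out by the knob until it met its stop. After I let go it looked slightly short, so I pushed it again with the closed fingers. It did not move under about 31 N.
- **Lever:** I pushed the pad until it met its stop, at about 29 N. With the gripper clear, both cameras showed the lever level and the top of the pad at 0.136 m, the given fully-down height.
- **Disagreement:** both cameras put the knob's total travel at about 31 mm, not the 35 mm given for the stop. The firm stop suggests it started slightly drawn or the calibration is a little off. Either way it is well past the 20 mm needed to clear the lever.
- **Forces:** the highest reading reported at the end of a move was about 34 N in total, when pushing the bolt. Brief peaks during a move would not show in those readings.

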